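# Change the wire spool on the bench stand

## Task

The spool on the stand's upright spindle is empty: take it off and put it in the green bin. Then fit the full copper spool onto the spindle, lowering it gently and without dropping it until it sits flat and fully home on the turntable, and let go. Leave the cups and the screwdriver where they are.

Things in the scene. Friction and masses are not known exactly. Their poses are not given: they have to be found in the camera images.
- empty_spool_center (a point): Centre of the empty spool (half-way up, on its axis; z along the axis, upwards). Rigid plastic, about 60 g: two white flanges, 60 mm in diameter and 5 mm thick, one at each end of a bare white core 26 mm in diameter; 50 mm tall over all; a 17 mm bore runs right through. It starts standing on the turntable with the spindle through it. It can be gripped from above across the rim of the upper flange.
- full_spool_center (a point): Centre of the full spool (half-way up, on its axis; z along the axis, upwards). The same size (black flanges 60 mm in diameter, 5 mm thick; 50 mm tall; 17 mm bore; both ends alike), wound with copper to 55 mm diameter, rigid, 0.3 to 0.5 kg. It starts upright on the bench top, 25 mm below this point. It can be gripped from above across the rim of the upper flange.
- spindle_seat (a point): Centre of the turntable's top face, at the foot of the spindle; z points up along the spindle. The turntable is a fixed aluminium disc 60 mm in diameter, 18 mm above the bench; a spool that is fully home has its centre 25 mm above this point.
- stand: The stand, fixed to the bench: a grey base plate 165 x 90 mm, 12 mm thick, reaching from 55 mm on the -x side to 110 mm on the +x side of the spindle. On its x axis, at x = +92 mm, stands a thin steel guide post with a small brass eye, 68 mm high over the bench. Origin: on the spindle's axis, at bench height; z up.
- spindle_tip (a point): Top of the fixed steel spindle, 64 mm above the turntable and 82 mm above the bench. The spindle is 14 mm in diameter; its top 10 mm taper to 4 mm in diameter. It stands 14 mm proud of a seated spool.
- bin_floor (a point): Centre of the inner floor of the green bin, 4 mm above the bench; x along its longer side, y along its shorter side, z up. Fixed, open-topped, 200 x 150 mm outside, 55 mm high, walls 4 mm thick, with 6 mm thick lips that reach 11 mm outwards at the rims of the two short sides.
- yellow_cup: Small yellow plastic cup, 66 mm across the rim and 45 mm high, open top; origin at the centre of its underside. To be left alone.
- white_cup: White plastic cup, 68 mm across the rim and 80 mm high, open top; origin at the centre of its underside. To be left alone.
- screwdriver: Screwdriver, 170 mm long, lying on the bench; origin on the bench near its middle, x axis along it towards the tip. To be left alone.
Mind the look-alikes: they are no part of the job. What is shaped like the part that bears full_spool_center but blue or red is not meant.

How it is judged:
By the outcome, as a careful person would: the job done as asked, in the order asked, and still so for the second after the job is handed in, with the robot touching nothing.
It also fails if it takes over 59 s, if anything falls off the work surface, if the arm or the gripper's body presses on something with over 40 N, if the wrist force passes 120 N, or if a joint passes its speed limit or range.

## Robot

A 6-joint arm with a two-finger parallel gripper is mounted at the origin on the work surface. World frame = base frame: x ahead of the robot, y to its left, z up, the work surface at z = 0. Lengths are in m, angles in rad, forces in N, time in s.
With the tool pointing down it reaches from about 0.325 to 0.9 m from the base axis. Payload 6.1 kg.
Tool frame: the origin (TCP) lies midway between the tips of the shut fingers; the grasp point (between the pads) lies 19 mm behind it; z points along the fingers, y is the line along which they close (so a half turn about z gives the same grasp; the last joint's range is limited). The gripper opens to 85 mm and grips with 20 to 120 N. Pads are 22 mm wide; open, the fingers measure 114 mm over their backs; the gripper's body (76 mm by 85 mm) begins 54 mm behind the grasp point. The pads swing forward as they close: fully open they stand 13 mm farther back than shut.
Start: joints at [1.171, 0.22, 1.526, -0, 1.395, -0.126], TCP at [0.169, 0.602, 0.209] pointing down, gripper open.
Joint ranges: [-2.98, 2.98], [-0.91, 2.08], [0.09, 2.57], [-1.24, 4.39], [0.2, 2.65], [-2.68, 2.68]. Speed limits (rad/s): [2.57, 2.57, 3.01, 3.14, 3.14, 3.14].

## Interface

Orientations are given as [roll, pitch, yaw] about the fixed x, y, z axes, in that order (R = Rz(yaw) Ry(pitch) Rx(roll)).
In Python, from plant import movep, move_l, set_joints, gripper_to, hold, inverse_kinematics, observe, get_image, get_calibration, Unreachable, job_done gives the robot as it stands. Calls block until the motion is done:
- movep(position, orientation): joint-space move of the TCP to a pose.
- move_l(position, feed=0.15, rotation=None, max_force=None): straight line of the TCP; rotation=None keeps the orientation; feed is the mean speed in m/s. With max_force (N) it stops when the force on the tool has changed by that much, and returns True; else False.
- set_joints(angles): joint-space move.
- gripper_to(opening, f_grip=None): finger opening in m; f_grip is the grip in N (None keeps the last); returns when the fingers have stopped.
- hold(seconds).
- inverse_kinematics(position, orientation): joint angles nearest the present ones, or None.
- observe(): the state.
- get_image(name): name is "side" or "top" or "wrist"; returns (picture, depth): 384x512x3 uint8, red, green, blue; 384x512 float32, m along the optical axis (not along the pixel's ray), 0 where there is no reading.
- get_calibration(name): a dict with "intrinsics" (3x3 intrinsics, pixels), "world_from_camera" (4x4, takes a point from camera to world coordinates). Camera axes: x right, y down, z forward; pixel columns grow to the right and rows downward; lengths in m; the calibration is good to about 2 mm. The wrist camera is an equidistant fisheye: a pixel r from the principal point sees the ray r / f radians off the axis. A picture is of the moment at which its call begins: read the wrist's pose just before it. get_calibration takes no time and is no camera call; for the wrist camera it gives the pose at the moment of the call.
A pose or a line that the arm cannot do raises Unreachable and nothing moves.
- job_done(): hands the job in; it is judged then, once.
The state is a dict: "time_s": time; "q": joint angles; "joint_velocities": joint speeds; "joint_torque": joint torques, N m; "eef_pos": TCP position; "tcp_rot": TCP orientation; "ft_force": force on the tool from outside, world axes, zero at the start; "torque": the same for the moment, N m; "opening": finger opening in m; "grasp_force": force on a finger pad.
Only numpy, scipy, OpenCV 4.12 (cv2) and the standard library are available. Lean on these libraries where they do the work, as an engineer would, in place of code of your own. Each camera call takes 0.05 s, during which the arm holds its last target. There are 200 camera calls.

## Working session

There is one attempt and no reset: what is moved stays moved. The work goes in short steps, each a Python script; the robot and the scene stay as the last script left them, time stands still between calls to the robot, and variables do not carry over. Pictures are saved under pics/ and viewed, at most 10 in all, crops included, and the job is handed in when it is done.

```bash
mkdir -p pics; ls
cat > h.py <<'E'
import numpy as np, cv2
from plant import *
def snap(n,tag):
    c=get_calibration(n); im,d=get_image(n)
    np.savez(f'pics/{tag}.npz',im=im,d=d,K=c['intrinsics'],T=c['world_from_camera'])
    cv2.imwrite(f'pics/{tag}.png',im[:,:,::-1]); return im,d,c
def cloud(tag):
    z=np.load(f'pics/{tag}.npz');d=z['d'];K=z['K'];T=z['T']
    v,u=np.mgrid[:d.shape[0],:d.shape[1]]
    P=np.stack([(u-K[0,2])/K[0,0]*d,(v-K[1,2])/K[1,1]*d,d],-1)@T[:3,:3].T+T[:3,3]
    P[d==0]=np.nan
    return z['im'],P
E
python3 - <<'E'
from h import *
a=snap('top','top0');b=snap('side','side0')
for n in('top','side'):
    c=get_calibration(n);print(n,np.round(c['intrinsics'],1).tolist(),np.round(c['world_from_camera'],3).tolist())
print(observe()['time_s'])
cv2.imwrite('pics/both.png',cv2.resize(np.vstack([a[0],b[0]])[:,:,::-1],(400,600)))
cv2.imwrite('pics/top_big.png',cv2.resize(a[0][:,:,::-1],(800,600),interpolation=cv2.INTER_CUBIC))
E
```

```text
pics
top [[354.9, 0.0, 250.8], [0.0, 354.9, 188.5], [0.0, 0.0, 1.0]] [[0.028, -0.998, 0.055, 0.541], [-1.0, -0.028, -0.007, -0.027], [0.008, -0.055, -0.998, 1.081], [0.0, 0.0, 0.0, 1.0]]
side [[416.0, 0.0, 249.6], [0.0, 416.0, 192.6], [0.0, 0.0, 1.0]] [[0.726, -0.49, 0.483, 0.007], [-0.687, -0.523, 0.504, -0.655], [0.006, -0.698, -0.717, 0.94], [0.0, 0.0, 0.0, 1.0]]
0.1
```

View pics/top_big.png

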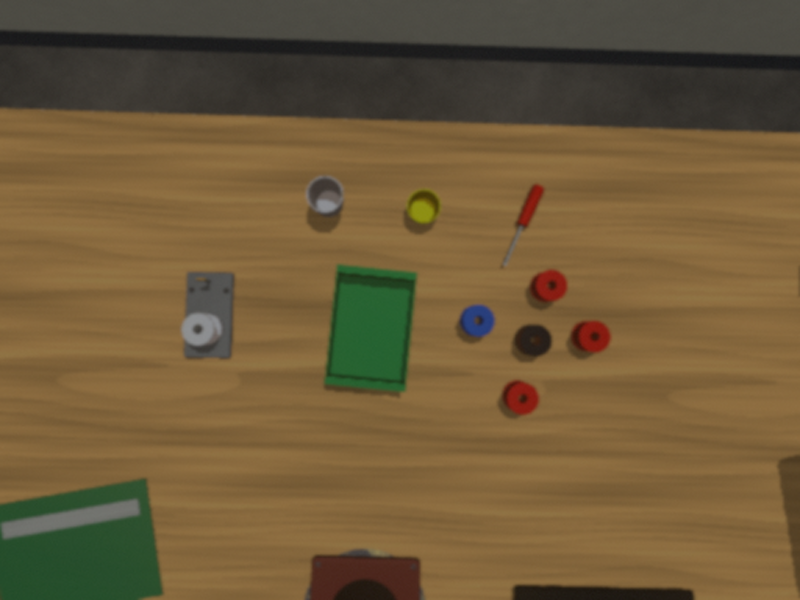

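View pics/side0.png

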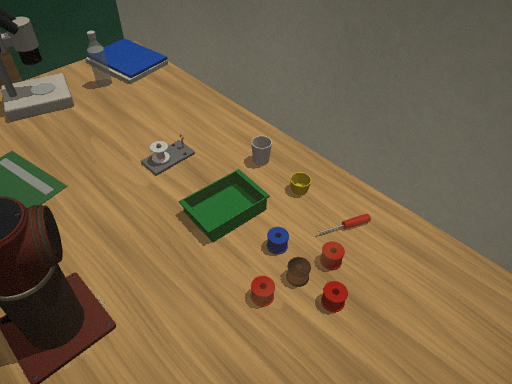

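The top view (800-px scale) shows these spools:
- black/copper at (533,340)
- blue at (478,321)
- red at (550,286), (592,337) and (521,398)
- white on the stand at (202,330), with the guide post near (202,282)

The bin is at (371,328). I choose the black one, whose side-view pixel is (298,272). Next I'll check it in a crop and measure it.

Run:
```python
from h import *
im,P=cloud('top0'); s,Q=cloud('side0')
def spot(name,u,v,zlo,zhi,r=16):
    u/=1.5625;v/=1.5625
    w=P[int(v)-r:int(v)+r,int(u)-r:int(u)+r].reshape(-1,3)
    w=w[(w[:,2]>zlo)&(w[:,2]<zhi)]
    (c,rad)=cv2.minEnclosingCircle((w[:,:2]*1000).astype(np.float32))
    print(name,len(w),'mean',w.mean(0).round(4),'circ',np.round(c,1),round(rad,1))
for n,u,v in[('black',533,340),('blue',478,321),('red1',550,286),('red2',592,337),('red3',521,398)]: spot(n,u,v,.042,.056,14)
spot('white',202,330,.060,.074,14)
spot('wcup',325,195,.07,.09,16);spot('ycup',423,207,.035,.055)
w=P[165:260,195:280].reshape(-1,3);w=w[(w[:,2]>.048)&(w[:,2]<.062)];print('bin rim',cv2.minAreaRect((w[:,:2]*1000).astype(np.float32)),w[:,2].mean())
w=P[170:232,112:155].reshape(-1,3);w=w[(w[:,2]>.008)&(w[:,2]<.016)];print('plate',cv2.minAreaRect((w[:,:2]*1000).astype(np.float32)),w[:,2].mean())
w=P[170:195,118:145].reshape(-1,3);w=w[(w[:,2]>.04)];print('post',w.round(3)[:8])
a=cv2.resize(s[225:320,235:360],(500,380),interpolation=2);b=cv2.resize(im[160:260,105:160],(220,400),interpolation=2)[:380]
cv2.imwrite('pics/crop1.png',np.hstack([a,b])[:,:,::-1])
```

```text
black 306 mean [ 0.521  -0.3027  0.05  ] circ [ 521.1 -302.6] 29.7
blue 304 mean [ 0.5556 -0.1946  0.05  ] circ [ 555.7 -194.8] 29.7
red1 300 mean [ 0.6245 -0.3305  0.0499] circ [ 625.  -330.5] 29.9
red2 314 mean [ 0.5314 -0.4116  0.05  ] circ [ 531.6 -411.9] 30.4
red3 313 mean [ 0.4132 -0.2793  0.05  ] circ [ 412.4 -279.7] 30.0
white 330 mean [0.5253 0.3184 0.0679] circ [525.1 318.6] 30.0
wcup 106 mean [0.7804 0.0973 0.0782] circ [777.4  95.1] 33.7
ycup 104 mean [ 0.7734 -0.089   0.0434] circ [768.7 -88.4] 33.0
bin rim ((536.2459106445312, 4.7352142333984375), (150.0509033203125, 222.30384826660156), 85.77531433105469) 0.05481455751785507
plate ((552.9041748046875, 319.5049133300781), (163.1880645751953, 91.22891235351562), 1.1422061920166016) 0.011979146156351136
post [[0.617 0.328 0.063]
 [0.617 0.324 0.066]
 [0.617 0.32  0.068]
 [0.617 0.317 0.069]
 [0.617 0.315 0.065]
 [0.617 0.312 0.067]
 [0.618 0.311 0.06 ]
 [0.615 0.323 0.05 ]]
```

View pics/crop1.png

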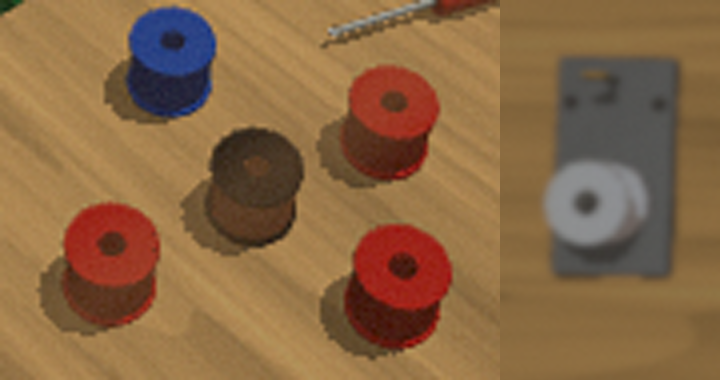

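The crop confirms it: a black flange with copper winding (top view (533,340)), and the others are plainly blue or red. The measured sizes and heights match: spool tops at 0.050, white top at 0.068, plate at 0.012, and the post 92 mm from the spindle. Next I'll move over the stand and refine with the wrist camera.

```bash
cat >> h.py <<'E'
def wcloud(tag):
    z=np.load(f'pics/{tag}.npz');d=z['d'];K=z['K'];T=z['T']
    v,u=np.mgrid[:d.shape[0],:d.shape[1]]
    x=(u-K[0,2])/K[0,0];y=(v-K[1,2])/K[1,1];r=np.hypot(x,y)+1e-9
    t=np.tan(np.minimum(r,1.4))/r
    P=np.stack([x*t*d,y*t*d,d],-1)@T[:3,:3].T+T[:3,3]
    P[(d==0)|(r>1.3)]=np.nan
    return z['im'],P
def down(yawdeg): return [np.pi,0,np.radians(yawdeg)]
def ringfit(P,c,zlo,zhi,R=.05):
    "circle on the outer edge of points in a height band"
    w=P.reshape(-1,3);w=w[np.isfinite(w[:,0])];w=w[(w[:,2]>zlo)&(w[:,2]<zhi)&(np.hypot(*(w[:,:2]-c).T)<R)]
    if len(w)<10: print('few',len(w));return
    (x,r)=cv2.minEnclosingCircle((w[:,:2]*1000).astype(np.float32))
    print(len(w),'mean',w.mean(0).round(4),'circ',np.round(x,1),round(r,1)); return np.array(x)/1000
E
python3 - <<'E'
from h import *
print(np.round(observe()['tcp_rot'],3))
for p in[(.525,.319),(.536,.005),(.521,-.302)]:
  for y in(-180,-145,-90,-55,0,35,90,125):
    q=inverse_kinematics([*p,.04],down(y)); print(p,y,None if q is None else np.round(q,2)[[0,3,4,5]])
movep([.5,.319,.2],down(0) if inverse_kinematics([.5,.319,.2],down(0)) is not None else down(180))
snap('wrist','w1'); im,P=wcloud('w1')
print(np.load('pics/w1.npz')['T'].round(3).tolist(), np.load('pics/w1.npz')['K'].round(1).tolist())
ringfit(P,[.525,.319],.062,.074);ringfit(P,[.525,.319],.076,.09,.03)
print(observe()['time_s'],observe()['eef_pos'])
E
```

```text
[-3.14  -0.     2.868]
(0.525, 0.319) -180 [ 0.42  0.    1.09 -1.15]
(0.525, 0.319) -145 [ 0.42  0.    1.09 -1.76]
(0.525, 0.319) -90 None
(0.525, 0.319) -55 None
(0.525, 0.319) 0 [ 0.42 -0.    1.09  1.99]
(0.525, 0.319) 35 [ 0.42 -0.    1.09  1.38]
(0.525, 0.319) 90 [ 0.42 -0.    1.09  0.42]
(0.525, 0.319) 125 [ 0.42 -0.    1.09 -0.19]
(0.536, 0.005) -180 [-0.14  0.    1.05 -1.71]
(0.536, 0.005) -145 [-0.14  0.    1.05 -2.32]
(0.536, 0.005) -90 None
(0.536, 0.005) -55 [-0.14 -0.    1.05  2.39]
(0.536, 0.005) 0 [-0.14 -0.    1.05  1.43]
(0.536, 0.005) 35 [-0.14 -0.    1.05  0.82]
(0.536, 0.005) 90 [-0.14 -0.    1.05 -0.14]
(0.536, 0.005) 125 [-0.14  0.    1.05 -0.75]
(0.521, -0.302) -180 [-0.66  0.    1.08 -2.23]
(0.521, -0.302) -145 None
(0.521, -0.302) -90 [-0.66 -0.    1.08  2.49]
(0.521, -0.302) -55 [-0.66 -0.    1.08  1.87]
(0.521, -0.302) 0 [-0.66 -0.    1.08  0.91]
(0.521, -0.302) 35 [-0.66 -0.    1.08  0.3 ]
(0.521, -0.302) 90 [-0.66  0.    1.08 -0.66]
(0.521, -0.302) 125 [-0.66  0.    1.08 -1.27]
[[0.001, -0.957, -0.289, 0.573], [-1.0, -0.002, 0.001, 0.32], [-0.002, 0.289, -0.957, 0.366], [0.0, 0.0, 0.0, 1.0]] [[297.3, 0.0, 257.1], [0.0, 297.3, 189.4], [0.0, 0.0, 1.0]]
2440 mean [0.5246 0.318  0.0683] circ [524.  317.6] 30.0
75 mean [0.5248 0.3176 0.0785] circ [524.  317.8] 5.4
2.0 [0.49965885 0.31956558 0.19999795]
```

View pics/w1.png

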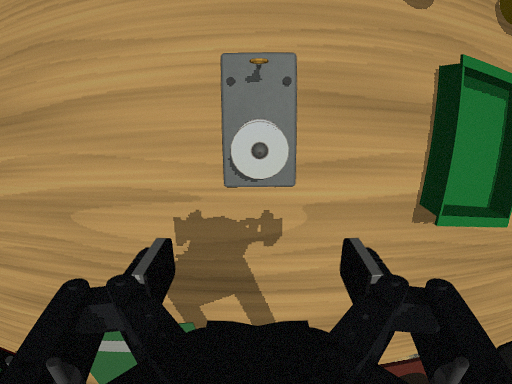

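The wrist view shows the spindle at (260,150), concentric with the white spool. The spool fits at (0.5245, 0.318) and the spindle at (0.5248, 0.3176), matching the other views. Next I'll take the empty spool off and carry it to the bin.

Run:
```python
from h import *
S=[.5245,.318]
movep([*S,.14],down(90))
print(move_l([*S,.041],.12,max_force=8))
gripper_to(.05,f_grip=40); o=observe();print('grip',o['opening'],o['grasp_force'],o['eef_pos'].round(4) if hasattr(o['eef_pos'],'round') else o['eef_pos'])
print('lift',move_l([*S,.128],.08,max_force=15))
o=observe();print(o['opening'],o['grasp_force'],np.round(o['ft_force'],2),o['time_s'])
snap('wrist','w2')
```

```text
False
grip 0.04988067089025354 2.9906595312937156 [0.5253 0.3184 0.0423]
lift False
0.049882113477763015 0.0 [ 0.52  0.54 -0.29] 6.0833
```

View pics/w2.png

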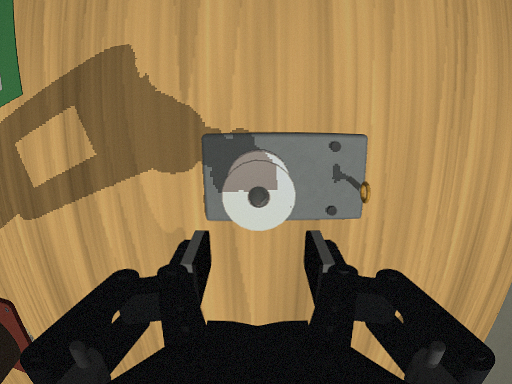

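The fingers closed to 50 mm without holding the flange, and in the view the spool still sits on the stand at (258,197). I'll check the depth to see why.

Run:
```python
from h import *
im,P=wcloud('w2')
ringfit(P,[.5245,.318],.062,.074);ringfit(P,[.5245,.318],.076,.09,.03)
for v,u in[(180,240),(197,235),(215,258),(197,280),(235,205),(250,205),(270,205),(235,310),(250,310),(270,310),(300,320)]: print(v,u,P[v,u].round(4))
print(observe()['eef_pos'],observe()['tcp_rot'])
```

```text
3885 mean [0.5241 0.3193 0.0681] circ [524.5 318. ] 30.0
104 mean [0.5244 0.319  0.0787] circ [524.6 318.1] 5.4
180 240 [0.51   0.3317 0.068 ]
197 235 [0.5058 0.3178 0.0683]
215 258 [0.5241 0.3025 0.0683]
197 280 [0.5416 0.3177 0.0678]
235 205 [0.4985 0.3296 0.1638]
250 205 [0.4987 0.3234 0.1677]
270 205 [0.4986 0.3142 0.1712]
235 310 [0.5494 0.3291 0.1626]
250 310 [0.5484 0.3253 0.1709]
270 310 [0.5489 0.3153 0.1728]
300 320 [0.5427 0.3354 0.2219]
[0.523952   0.31772222 0.12706407] [-3.14011334e+00  6.67503373e-04  1.57072903e+00]
```

Run:
```python
from h import *
def tips(tag,tcp):
    im,P=wcloud(tag); w=P[200:330].reshape(-1,3)-tcp; w=w[(np.abs(w[:,0])<.07)&(np.abs(w[:,1])<.07)&(w[:,2]>-.02)&(w[:,2]<.1)]
    w=w[np.argsort(w[:,2])]; print(tag,len(w),w[[0,5,20,60,150,300,600]].round(4).tolist() if len(w)>600 else w[:20].round(4))
tips('w1',np.array([.4997,.3196,.2])); tips('w2',np.array([.524,.3177,.1271]))
gripper_to(0.0); o=observe(); print(o['opening'],o['time_s'],o['eef_pos']); snap('wrist','w3'); tips('w3',np.array(o['eef_pos']))
```

```text
w1 11439 [[0.0032, 0.0433, 0.0358], [-0.0089, -0.0425, 0.0362], [0.0064, -0.0425, 0.037], [0.0023, -0.0422, 0.038], [0.0092, 0.0431, 0.0398], [0.0083, -0.043, 0.042], [0.0105, -0.0477, 0.0457]]
w2 14136 [[-0.0257, 0.0048, 0.0254], [-0.0253, -0.007, 0.026], [0.0247, 0.0029, 0.0273], [-0.0258, 0.0111, 0.0291], [-0.0253, -0.0011, 0.0311], [0.0246, -0.0029, 0.0341], [-0.0252, 0.0051, 0.0384]]
0.00015108992066930677 6.6667 [0.52453486 0.31799174 0.12800516]
w3 15045 [[0.0021, 0.011, 0.0271], [-0.003, 0.0112, 0.0276], [-0.004, 0.0109, 0.0281], [-0.0101, 0.0077, 0.0297], [-0.0064, 0.0114, 0.0318], [-0.0132, 0.0075, 0.0351], [0.0056, 0.0118, 0.0414]]
```

View pics/w3.png

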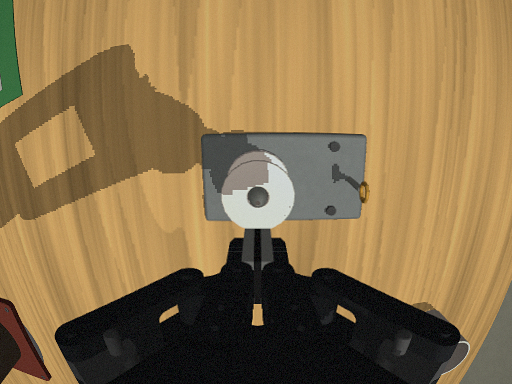

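With the fingers shut, the tips show at (257,232). The depth puts them about 25 mm behind the reported TCP, so the pads passed just over the flange. I'll regrasp 24 mm lower, keeping the force guard.

Run:
```python
from h import *
S=[.5245,.318]
gripper_to(.085)
print(move_l([*S,.018],.12,max_force=8))
print(observe()['eef_pos'])
gripper_to(.05,f_grip=40); o=observe();print('grip',o['opening'],o['grasp_force'],o['eef_pos'])
if o['opening']>.056:
    print('lift',move_l([*S,.105],.1,max_force=15))
    o=observe();print(o['opening'],o['grasp_force'],np.round(o['ft_force'],2),o['time_s'])
    snap('wrist','w4'); im,P=wcloud('w4')
    ringfit(P,S,.13,.165); ringfit(P,S,.074,.09,.03)
```

```text
False
[0.52532008 0.31836985 0.01898983]
grip 0.05761221146119444 41.25348675996065 [0.52531604 0.3184044  0.01975914]
lift False
0.057651171518958585 42.820494286715984 [-0.9  -0.07  0.35] 9.975
12716 mean [0.5236 0.3207 0.1518] circ [523.5 324.8] 42.9
few 0
```

View pics/w4.png

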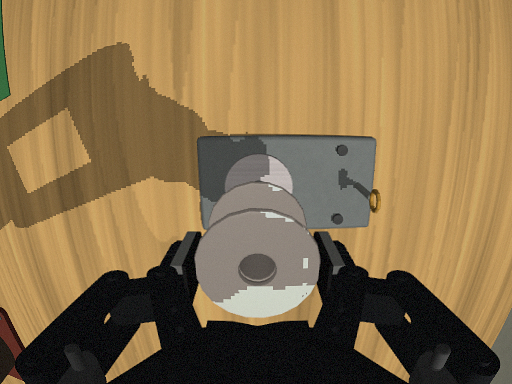

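The spool is held at (258,265), clear of the spindle. Into the bin.

Run:
```python
from h import *
B=[.536,.005]
movep([*B,.105],down(86))
print('touch',move_l([*B,.03],.12,max_force=15),move_l([*B,.004],.04,max_force=4)); o=observe();print(o['eef_pos'],np.round(o['ft_force'],1))
gripper_to(.078); move_l([*B,.13],.2)
snap('wrist','w5');im,P=wcloud('w5');ringfit(P,B,.045,.064,.045)
# full spool: look
F=[.521,-.3025]
movep([*F,.12],down(125))
snap('wrist','w6');im,P=wcloud('w6');ringfit(P,F,.045,.055,.045);print(observe()['time_s'],observe()['eef_pos'])
cv2.imwrite('pics/w56.png',np.hstack([cv2.resize(cv2.imread(f'pics/{t}.png'),(400,300)) for t in('w5','w6')]))
```

```text
touch False True
[0.53548589 0.00497528 0.00577891] [-1.2  0.1  5.4]
3376 mean [0.5347 0.0058 0.054 ] circ [534.8   4.7] 29.9
3458 mean [ 0.5199 -0.303   0.05  ] circ [ 520.8 -303.8] 29.8
14.9667 [ 0.52110271 -0.30121421  0.11943039]
```

View pics/w56.png

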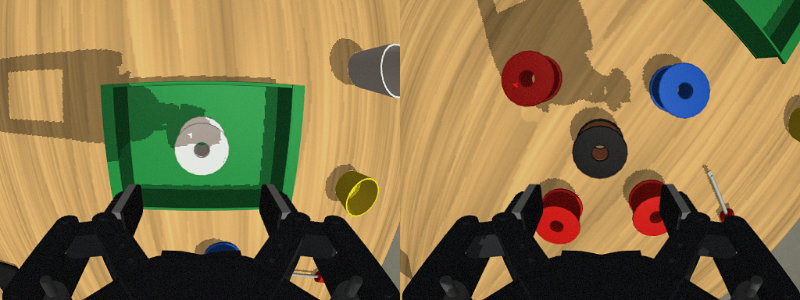

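The empty spool stands upright in the bin, left picture (202,147). The black spool is at (600,148) in the right one, fitted at (0.5207, -0.3033), and the finger path is clear of its neighbours. Grasping it now.

Run:
```python
from h import *
F=[.5206,-.3034]
gripper_to(.078)
print(move_l([*F,.002],.1,max_force=8)); print(observe()['eef_pos'])
gripper_to(.05,f_grip=70); o=observe();print('grip',o['opening'],o['grasp_force'],o['eef_pos'])
if o['opening']>.055:
    print('lift',move_l([*F,.13],.12,max_force=30))
    hold(.3);o=observe();print(o['opening'],o['grasp_force'],np.round(o['ft_force'],2),o['time_s'],o['eef_pos'])
    # over the spindle, bottom well clear
    S=[.5245,.318]; movep([*S,.13],down(90)); hold(.3)
    o=observe();print(o['eef_pos'],o['opening'],o['time_s'])
    snap('wrist','w7'); im,P=wcloud('w7')
    p=P[200:330,190:330].reshape(-1,3);p=p[np.isfinite(p[:,0])];t=p[(np.abs(p[:,2]-np.nanmedian(p[:,2]))<.006)&(np.hypot(*(p[:,:2]-S).T)<.029)]
    A=np.c_[t[:,:2]-S,np.ones(len(t))];print('plane',len(t),np.linalg.lstsq(A,t[:,2],rcond=None)[0].round(4))
    t=t[t[:,2]>t[:,2].mean()-.004];print(cv2.minEnclosingCircle((t[:,:2]*1000).astype(np.float32)))
    snap('side','s7')
```

```text
False
[ 0.52124888 -0.30389803  0.00292848]
grip 0.05672618694589032 71.99601802043617 [ 0.52103151 -0.3040055   0.0040443 ]
lift False
0.05656700822856949 74.96938277967274 [ 0.48  0.63 -3.21] 18.3833 [ 0.52037423 -0.30322952  0.12945654]
[0.5247503  0.31757261 0.12999876] 0.05628236770756071 20.9083
plane 9673 [0.0004 0.0012 0.1758]
((524.501220703125, 317.9969177246094), 28.996591567993164)
```

View pics/w7.png

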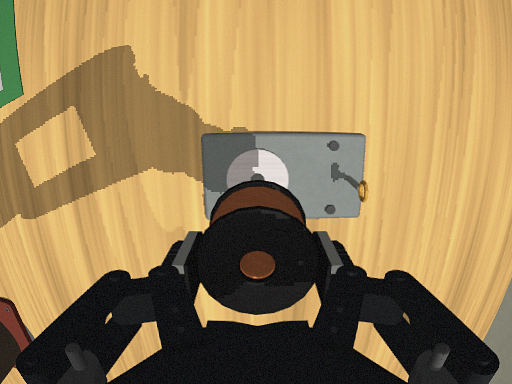

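The full spool is held level, with its top at 0.1758 and the bore at (258,265). I'll measure its offset from the spindle using the same picture.

Run:
```python
from h import *
im,P=wcloud('w7'); S=np.array([.5245,.318])
w=P.reshape(-1,3); ok=np.isfinite(w[:,0])&(np.abs(w[:,2]-.1758)<.003)
for dx in(0,.008,-.008):
    y=w[ok&(np.abs(w[:,0]-S[0]-dx)<.003)&(np.abs(w[:,1]-S[1])<.04)][:,1]
    print(dx,y.min(),y.max(),(y.min()+y.max())/2)
hsv=cv2.cvtColor(im,cv2.COLOR_RGB2HSV)
m=((hsv[:,:,1]>110)&(hsv[:,:,2]>50)).astype(np.uint8); m[:245]=0;m[285:]=0;m[:,:235]=0;m[:,285:]=0
v,u=np.nonzero(m);print('bore px',u.mean(),v.mean(),u.min(),u.max(),v.min(),v.max())
z=np.load('pics/w7.npz');K=z['K'];T=z['T']
def ray(u,v,h):
    x=(u-K[0,2])/K[0,0];y=(v-K[1,2])/K[1,1];r=np.hypot(x,y);d=T[:3,:3]@np.array([x/r*np.sin(r),y/r*np.sin(r),np.cos(r)])
    return T[:3,3]+d*(h-T[2,3])/d[2]
print('bore edges',ray(u.min()-.5,v.mean(),.1758),ray(u.max()+.5,v.mean(),.1758),ray(u.mean(),v.min()-.5,.1758),ray(u.mean(),v.max()+.5,.1758))
```

```text
0 0.2868694054170178 0.3471840751157928 0.3170267402664053
0.008 0.28883502479873796 0.3461133067427549 0.31747416577074644
-0.008 0.2887197052750849 0.3463440536410819 0.31753187945808337
bore px 257.0501253132832 264.5175438596491 240 274 251 278
bore edges [0.51620535 0.31863668 0.1758    ] [0.53250611 0.31864748 0.1758    ] [0.5243861  0.32617331 0.1758    ] [0.52437444 0.31078798 0.1758    ]
```

The bore is at (0.5244, 0.318), within 1 mm of the spindle. Lowering it under guard.

Run:
```python
from h import *
S=[.5245,.318]
def st(t):
    o=observe();print(t,np.round(o['eef_pos'],4),np.round(o['ft_force'],1),np.round(o['torque'],2),round(o['opening'],4),round(o['time_s'],2))
print(move_l([*S,.092],.08,max_force=15));st('above')
a=move_l([*S,.027],.03,max_force=6);st(a)
if not a:
    b=move_l([*S,.018],.01,max_force=5);hold(.3);st(b)
snap('wrist','w8'); im,P=wcloud('w8')
p=P.reshape(-1,3);p=p[np.isfinite(p[:,0])&(np.hypot(*(p[:,:2]-S).T)<.026)&(np.hypot(*(p[:,:2]-S).T)>.012)&(p[:,2]<.12)&(p[:,2]>.055)]
m=np.median(p[:,2]);p=p[abs(p[:,2]-m)<.004];print(m,np.linalg.lstsq(np.c_[p[:,:2]-S,np.ones(len(p))],p[:,2],rcond=None)[0].round(4))
```

```text
False
above [0.5243 0.318  0.0916] [ 0.2  0.  -3.9] [ 0.01 -0.02 -0.05] 0.0563 21.63
False [0.5246 0.3181 0.0272] [-1.6  0.4 -4.4] [ 0.01  0.01 -0.01] 0.0565 23.95
True [0.5246 0.3181 0.0221] [ 0.3 -0.1  6.2] [0.02 0.06 0.  ] 0.0566 24.82
0.06822708732842231 [0.0008 0.0014 0.0682]
```

The spool touched at a TCP height of 0.0221, as predicted. Its top is at 0.0682 and level, so it's home. Releasing, backing off and checking.

Run:
```python
from h import *
S=[.5245,.318]
gripper_to(.08); hold(.2); move_l([*S,.17],.12); 
snap('wrist','w9'); im,P=wcloud('w9'); ringfit(P,S,.062,.073);ringfit(P,S,.076,.09,.03)
p=P.reshape(-1,3);p=p[np.isfinite(p[:,0])&(np.hypot(*(p[:,:2]-S).T)<.026)&(np.hypot(*(p[:,:2]-S).T)>.012)&(abs(p[:,2]-.068)<.006)]
print(np.linalg.lstsq(np.c_[p[:,:2]-S,np.ones(len(p))],p[:,2],rcond=None)[0].round(4))
set_joints([1.171,.22,1.526,0,1.395,-.126]); hold(.3)
a=snap('side','s9')[0];print(observe()['time_s'],observe()['joint_velocities'])
cv2.imwrite('pics/fin.png',np.hstack([cv2.resize(im[120:260,160:360],(400,280)),cv2.resize(a[120:320,130:390],(364,280))])[:,:,::-1])
```

```text
2842 mean [0.5238 0.319  0.0681] circ [523.8 318. ] 29.7
83 mean [0.5244 0.319  0.0787] circ [524.2 318. ] 5.2
[-0.003   0.0013  0.0682]
28.9 [ 5.68674115e-03  8.26764120e-05  1.15284792e-03  1.40860134e-03
 -1.00880762e-03 -1.72739030e-03]
```

View pics/fin.png

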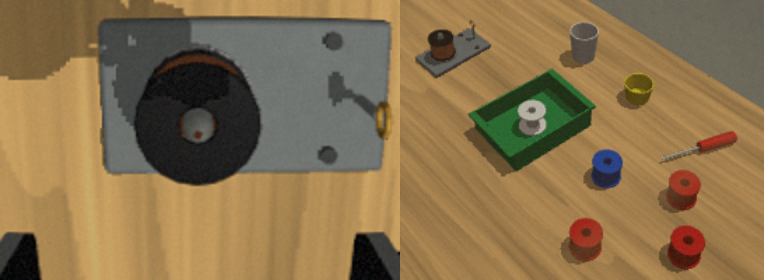

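The copper spool sits flat on the turntable with the spindle through it at (197,125). The white spool is in the bin at (532,117), and everything else is undisturbed.

```bash
python3 -c "from plant import *; print(job_done())"
```

```text
the job is handed in; nothing more can be done
None
```

The empty spool is in the green bin and the full copper spool sits flat and fully home on the spindle, released; I handed the job in at about 29 s (limit 59 s), after one missed first grasp on the empty spool, because the fingertips sit about 25 mm behind the reported TCP.

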